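Shut the canteen cash box and hold up its opened combination padlock

TASK

Lower the cash box's open lid until it is fully shut, without slamming it. Then turn the padlock's dial until its white pointer clicks in at the red mark, pull the shackle all the way open, and lift the padlock out of its cradle, leaving the amber jar and the white shaker where they stand. Finish while still holding the padlock still in the gripper, level with its dial up and its shackle open, touching nothing else, with the shackle's bow just above the brass eye of the box's hasp (a few centimetres).

Things in the scene. Friction and masses are not known exactly. Their poses are not given: they have to be found in the camera images.
- lid (a joint): hinge angle (rad) of the cash box's blue steel lid (180 x 200 x 6 mm, 0.3 kg): 0 = shut flat on the box, grows as it opens (at most 1.4). The hinge is stiff: the lid stays at any angle it is left at and takes about 1 to 3 N near its free edge to push shut. A flat steel hasp tongue, 50 mm wide with a slot, sticks out 32 mm beyond its free edge; shut, the slot lies round the box's brass eye
- lid_hinge (a point): middle of the lid's hinge line, on the far rim of the box, 85.5 mm above the counter; axes turn with the lid: y is the hinge line, -x runs from the hinge to the free edge (180 mm away), z is out of the lid's outer face, which lies at z = 6 mm. Opening turns the lid about +y (free edge upwards)
- lid_push (a point): point on the lid's outer (upper) face where it can be pushed shut, 140 mm from the hinge line, mid-width; axes as lid_hinge
- cashbox: cash box, blue steel, 180 (x) x 200 (y) x 85 mm high, 4 mm walls, fixed to the counter; origin at the centre of its underside, hinge on its +x rim, hasp eye on its -x side, which faces roughly to the robot
- hasp_eye (a point): top of the upright brass eye (loop 29 mm wide, of 5 mm rod) on a small bracket at the -x side of the cash box, 17 mm off its wall, 115 mm above the counter, on the box's centre line; with the lid shut this is the highest thing there, the lid's top being at 92 mm (95 mm on a small plate at its free edge)
- cradle: grey plastic cradle, fixed to the counter, 79 (x) x 89 (y) mm, floor 6 mm thick, walls up to 24 mm above the counter; it holds the padlock flat with about 2.5 mm play all round; its -x wall is open where the shackle's legs come out; same axes as the padlock
- lock: large combination padlock, loose, 0.4 kg in all, lying flat in the cradle with its dial up; brass case 60 (x) x 70 (y) x 28 (z) mm; origin at the centre of the case's underside, z up, the shackle comes out of its -x side. A red mark on the case's upper face lies between dial and shackle, at the -x edge; white dots mark the other click places
- lock_center (a point): centre of the padlock's case, 14 mm above its underside, 20 mm above the counter in the cradle; axes as lock
- dial_grip (a point): on the dial's axis (the centre of the case seen from above), 49 mm above the padlock's underside (55 mm above the counter in the cradle). The dial is a black disc, 44 mm across, its top 34.5 mm above the padlock's underside, with a straight bar grip on it: 40 mm long, 14 mm wide, top 59.5 mm above the underside. Site x runs along the bar; a white line marks the bar's -x end (the pointer)
- dial (a joint): dial angle (rad), 0 to 2.0, grows as the dial turns clockwise seen from above; friction and clicks take about 0.06 N m. It clicks into a notch every 0.4 rad (0, 0.4, ... 2.0) and centres itself in the nearest notch when let go (unless left just midway between two). Only in the notch at 1.2, with the pointer at the red mark (bar along the padlock's x axis), is the shackle free; at any other notch it is locked (about 2 mm of play)
- shackle_bow (a point): middle of the steel shackle's bow (round bar, 9 mm thick), on the padlock's centre line, 74 mm to the -x side of its centre when shut, 14 mm above its underside (20 mm above the counter in the cradle). The bow's bar runs along the padlock's y axis, straight for 20 mm; the two legs are 40 mm apart inside; between the bow and the cradle's wall there are 30 mm clear, down to the counter. Axes as lock
- shackle (a joint): how far the shackle is pulled out of the case along the padlock's -x (m): 0 = shut, 0.022 = fully open; once the dial is at its mark it takes about 3 N and stays where it is left
- jar: bystander: amber jar with red cap, 52 mm across, 100 mm high; origin under its centre
- shaker: bystander: white shaker, 38 mm across, 80 mm high; origin under its centre
There are look-alikes about, which are no part of the job. Leave any green look-alike of the lock alone. There is more than one size of the cradle; the job needs the larger.

How it is judged:
On the way, in this order (a step that is already met when the one before it is completed fails the run):
1. the lid is fully shut (value of joint lid below 0.03 rad), for 0.2 s.
2. the dial is at the red mark, the shackle still shut (value of joint dial between 1.08 and 1.32 rad and value of joint shackle below 0.005 m), for 0.1 s.
3. the shackle is pulled all the way open (value of joint shackle above 0.018 m), for 0.2 s.
At the end, for the whole second after the job is handed in: Lid shut (0.04 rad), dial at 1.2 within 0.12 rad, shackle at least 17 mm out; padlock held in the fingers, still, dial up within 0.35 rad, touching neither box nor cradle, the middle of its bow 10 to 110 mm above the top of the hasp eye and within 40 mm of it horizontally (value of joint lid below 0.04 rad and value of joint dial between 1.08 and 1.32 rad and value of joint shackle above 0.017 m and horizontal distance between shackle_bow and hasp_eye below 0.04 m and z of shackle_bow in the frame of cashbox between 0.125 and 0.225 m and angle between lock's own z axis and vertical below 0.35 rad and linear speed of lock below 0.03 m/s and contact force between lock and the fingers above 2 N and contact force between lock and cashbox below 0.2 N and contact force between lock and cradle below 0.2 N); the arm keeps its last pose, push and grip.
It fails at once if the jar or the shaker is moved more than 25 mm (distance of any of jar, shaker from where it was at the start of the episode above 0.025 m).
It fails at once if the lid is slammed (over 3.5 rad/s) (velocity of joint lid below -3.5 rad/s).
It also fails if it takes over 72 s, if anything falls off the work surface, if the arm or the gripper's body presses on something with over 40 N, if the wrist force passes 120 N, or if a joint passes its speed limit or range.

ROBOT

A 6-joint arm with a two-finger parallel gripper is mounted at the origin on the work surface. World frame = base frame: x ahead of the robot, y to its left, z up, the work surface at z = 0. Lengths are in m, angles in rad, forces in N, time in s.
With the tool pointing down it reaches from about 0.325 to 0.925 m from the base axis. Payload 3.1 kg.
Tool frame: the origin (TCP) lies midway between the tips of the shut fingers; the grasp point (between the pads) lies 19 mm behind it (env.hold_point_z is the distance from the TCP to the grasp point, in m); z points along the fingers, y is the line along which they close (so a half turn about z gives the same grasp; the last joint's range is limited). The gripper opens to 85 mm and grips with 20 to 120 N. Pads are 22 mm wide; open, the fingers measure 114 mm over their backs; the gripper's body (76 mm by 85 mm) begins 54 mm behind the grasp point. The pads swing forward as they close: fully open they stand 13 mm farther back than shut.
Start: joints at [-1.397, 0.217, 1.613, -0, 1.311, -0.112], TCP at [0.176, -0.6, 0.231] pointing down, gripper open.
Joint ranges: [-2.75, 2.75], [-0.78, 2.1], [0.31, 2.55], [-1.13, 4.27], [0.13, 2.63], [-2.58, 2.58]. Speed limits (rad/s): [2.79, 2.79, 3.14, 3.14, 3.14, 3.14].

INTERFACE

Orientations are given as a unit quaternion [w, x, y, z].
In Python, from rig import readout, get_image, camera_model, workorder, boxes_of, place_of, env gives the robot as it stands. The module is installed in compiled form; this text tells all that it offers.
- The arm moves only by the shell command python3 -m handwheel 'ROWS' [FORCE]. ROWS is JSON, a list that holds one entry, the list of rows, each a list of 7 numbers: the shift along the tool's x, y, z in mm, then the turn, a rotation vector about the tool's x, y, z in rad, then the opening, from 0 (shut) to 1 (fully open). A call has 1 to 5 rows; each row shifts and turns the commanded pose from where the row before left it, along the tool's axes as they then stand; what a row does not reach is not made up. A row lasts 1/12 s, in which the tool goes at most 41.7 mm and 7.16 degrees, less where a joint would pass 70% of its speed; a pose out of reach is approached as far as the arm can. A call is refused whole if a number of a shift passes 41.7 or a number of a turn 0.125, either way. A call with a gripper value outside its range is refused whole. The fingers move at their own pace and stop on an object; FORCE is the grip in N (left out, the last holds). Time passes only in rows, so rows that do not move let the fingers close. It gives the time, the measured TCP pose, the force, the opening and the grip force at its end, in the units of the state.
- readout.get_obs(): the state, without advancing time (a new reading comes with each control period).
- get_image(name): name is "side" or "top" or "wrist"; returns (picture, depth): 384x512x3 uint8, red, green, blue; 384x512 float32, m along the optical axis (not along the pixel's ray), 0 where there is no reading.
- camera_model(name): a dict with "fx", "fy", "cx", "cy" (pixels), "D" ([k1, k2, p1, p2, k3] as OpenCV has them; the pictures are not rectified), "extrinsics" (4x4, takes a point from world to camera coordinates); the wrist camera has in their place "T_tool_cam" (4x4, takes a point from camera to tool coordinates, whose origin is the TCP and whose axes are the flange's). Camera axes: x right, y up, looking along -z (the intrinsics and any distortion apply to the point x, -y, -z); pixel columns grow to the right and rows downward; lengths in m; the calibration is good to about 2 mm. A picture is of the moment at which its call begins: read the wrist's pose just before it. camera_model takes no time and is no camera call.
- workorder.close_job(): hands the job in; it is judged then, once.
Trained networks look in the newest picture that a camera, given by its name, has taken for a name from the list of things; names that differ only in an ending like _2 or _b are one class to them, and where a whole thing is asked for, a point or a joint stands for the part that bears it (a point fixed in the world has none). Each returns a list of dicts, best first, with "conf" (0 to 1); they miss things now and then, are a little off and sometimes report something else, mostly with a low value. They report only what shows in the picture. A call takes as long as a camera call. They do not tell look-alikes from the thing itself.
- boxes_of(camera, target): "location" ([column, row] in pixels, amid what is visible of it).
- place_of(camera, target): "location" ([column, row] in pixels: a listed point, or the origin of a listed thing).
The state is a dict: "clock": time; "joints": joint angles; "qd": joint speeds; "joint_efforts": joint torques, N m; "tool_pos": TCP position; "ee_rot": TCP orientation; "ft_force": force on the tool from outside, world axes, zero at the start; "torque": the same for the moment, N m; "opening": opening from 0.0 (shut) to 1.0 (fully open); "grip_force": force on a finger pad.
Only numpy, scipy, OpenCV 4.12 (cv2) and the standard library are available. Lean on these libraries where they do the work, as an engineer would, in place of code of your own. Each camera call takes 0.05 s, during which the arm holds its last target. There are 200 camera calls.

## Working session

There is one attempt and no reset: what is moved stays moved. The work goes in short steps, Python scripts to look and compute and a shell command to move; the robot and the scene stay as the last step left them, time stands still between calls to the robot, and variables do not carry over. Pictures are saved under pics/ and viewed, at most 10 in all, crops included, and the job is handed in when it is done.

```bash
mkdir -p pics; cat > h.py <<'E'
import numpy as np, cv2
from rig import readout, get_image, camera_model, workorder, boxes_of, place_of, env
from scipy.spatial.transform import Rotation as R
def tool():
    o=readout.get_obs(); q=o["ee_rot"]; T=np.eye(4)
    T[:3,:3]=R.from_quat([q[1],q[2],q[3],q[0]]).as_matrix(); T[:3,3]=o["tool_pos"]; return T
def cam(name,T=None):
    m=camera_model(name); K=np.array([[m["fx"],0,m["cx"]],[0,m["fy"],m["cy"]],[0,0,1]])
    C=np.linalg.inv(np.array(m["extrinsics"])) if name!="wrist" else (tool() if T is None else T)@np.array(m["T_tool_cam"])
    return K,np.array(m["D"],float),C
def ray(name,px,T=None):
    K,D,C=cam(name,T)
    p=cv2.undistortPoints(np.array([[px]],float),K,D)[0,0]
    return C[:3,3],C[:3,:3]@np.array([p[0],-p[1],-1.])
def at_z(name,px,z,T=None):
    o,d=ray(name,px,T); return o+d*(z-o[2])/d[2]
def at_d(name,px,dep,T=None):
    o,d=ray(name,px,T); v=dep[int(round(px[1])),int(round(px[0]))]; return o+d*v
def project(name,P,T=None):
    K,D,C=cam(name,T); p=(np.linalg.inv(C)@np.append(P,1))[:3]
    return cv2.projectPoints(np.array([[p[0],-p[1],-p[2]]]),np.zeros(3),np.zeros(3),K,D)[0][0,0]
def save(fn,im): cv2.imwrite("pics/"+fn,cv2.cvtColor(im,cv2.COLOR_RGB2BGR))
E
python3 - <<'E'
from h import *
np.set_printoptions(precision=3,suppress=True)
print(readout.get_obs()["tool_pos"],env.hold_point_z,tool())
for c in ["top","side"]:
    im,d=get_image(c); save(c+"0.png",im); np.save(c+"d.npy",d)
    for n in ["lid_push","lid_hinge","hasp_eye","dial_grip","lock_center","shackle_bow","cradle","cashbox","jar","shaker"]:
        for r in place_of(c,n)[:3]:
            if r["conf"]<.2: continue
            print(c,n,round(r["conf"],2),np.round(r["location"]),at_d(c,r["location"],d))
E
```

```text
[ 0.176 -0.599  0.23 ] 0.0187 [[ 0.959  0.282 -0.     0.176]
 [ 0.282 -0.959  0.002 -0.599]
 [ 0.    -0.002 -1.     0.23 ]
 [ 0.     0.     0.     1.   ]]
top lid_push 0.5 [336. 186.] [ 0.544 -0.174  0.041]
top lid_hinge 0.56 [125. 134.] [0.626 0.21  0.103]
top hasp_eye 0.86 [125. 241.] [0.44  0.201 0.115]
top dial_grip 0.91 [312. 304.] [ 0.327 -0.12   0.06 ]
top dial_grip 0.9 [339. 182.] [ 0.546 -0.175  0.063]
top lock_center 0.79 [310. 302.] [ 0.33  -0.117  0.058]
top lock_center 0.61 [337. 188.] [ 0.539 -0.176  0.042]
top shackle_bow 0.68 [346. 222.] [ 0.474 -0.197  0.023]
top shackle_bow 0.68 [335. 271.] [ 0.382 -0.174  0.017]
top cradle 0.72 [335. 186.] [ 0.544 -0.173  0.041]
top cradle 0.55 [325. 132.] [ 0.66  -0.164  0.005]
top cashbox 0.69 [137. 190.] [0.541 0.211 0.003]
top shaker 0.67 [343. 180.] [ 0.551 -0.182  0.065]
top shaker 0.66 [253. 225.] [ 0.467 -0.014  0.08 ]
side lid_push 0.56 [250.  75.] [0.546 0.204 0.188]
side lid_hinge 0.7 [290. 113.] [0.627 0.181 0.106]
side dial_grip 0.9 [288. 264.] [ 0.545 -0.191  0.067]
side dial_grip 0.9 [143. 254.] [ 0.32  -0.126  0.06 ]
side lock_center 0.78 [152. 270.] [ 0.331 -0.14   0.033]
side lock_center 0.64 [285. 279.] [ 0.54  -0.203  0.047]
side shackle_bow 0.74 [184. 292.] [ 0.38  -0.179  0.013]
side shackle_bow 0.58 [247. 296.] [ 0.479 -0.208  0.023]
side cradle 0.74 [288. 290.] [ 0.543 -0.215  0.034]
side cradle 0.65 [355. 272.] [ 0.667 -0.175  0.007]
side cradle 0.53 [284. 265.] [ 0.54  -0.191  0.067]
side cashbox 0.61 [252. 148.] [0.533 0.101 0.081]
side jar 0.8 [311. 205.] [ 0.628 -0.02   0.022]
side shaker 0.69 [233. 222.] [ 0.475 -0.038  0.018]
```

View pics/top0.png

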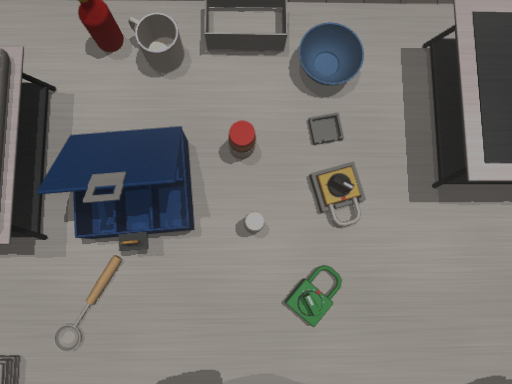

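View pics/side0.png

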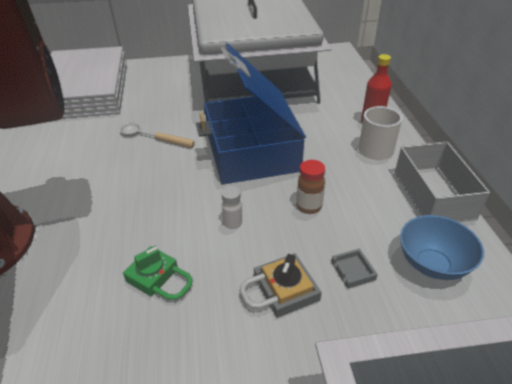

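```bash
python3 - <<'E'
from h import *
np.set_printoptions(precision=3,suppress=True)
im=cv2.cvtColor(cv2.imread("pics/top0.png"),cv2.COLOR_BGR2RGB); d=np.load("topd.npy")
K,D,C=cam("top")
v,u=np.mgrid[:384,:512]; uv=np.stack([u,v],-1).reshape(-1,1,2).astype(float)
p=cv2.undistortPoints(uv,K,D)[:,0]; dd=d.reshape(-1)
P=(C[:3,3]+(np.c_[p[:,0],-p[:,1],-np.ones(len(p))]*dd[:,None])@C[:3,:3].T).reshape(384,512,3)
np.save("P.npy",P); I=im.astype(int)
print("campos",C[:3,3],"table z",P[300,220])
blue=(I[...,2]>I[...,0]*2)&(I[...,2]>60)&(u<195)&(v>120)&(v<240)
L=P[blue&(P[...,2]>.12)]; c=L.mean(0); w=np.linalg.svd(L-c,full_matrices=0)[2]; n=w[2]*np.sign(w[2][2])
print("lid n",len(L),c,n,"angle",np.arccos(abs(n[2])),"res",np.abs((L-c)@n).mean(),"yaw",np.arctan2(n[1],n[0]))
print("lid max z",L[:,2].max(), P[blue][:,2].max())
rim=P[blue&(abs(P[...,2]-.087)<.006)]; print("rim",len(rim),rim.min(0),rim.max(0))
r=cv2.minAreaRect((rim[:,:2]*1000).astype(np.float32)); print(r)
t=I.min(-1)*0
ton=(abs(I[...,0]-I[...,2])<25)&(u>80)&(u<128)&(v>170)&(v<202)&(P[...,2]>.15); print("tongue",P[ton].mean(0),P[ton].min(0),P[ton].max(0))
g=lambda m:P[m]
br=(I[...,0]>I[...,2]*1.7)&(I[...,1]>I[...,2]*1.4)&(u>300)&(u<365)&(v>160)&(v<215)
r=cv2.minAreaRect((P[br][:,:2]*1000).astype(np.float32)); print("brass",br.sum(),P[br].mean(0),r)
save("lock0.png",cv2.resize(im[155:235,300:370],None,fx=7,fy=7,interpolation=cv2.INTER_CUBIC))
E
```

```text
campos [0.425 0.009 0.816] table z [ 0.327  0.047 -0.001]
lid n 5270 [0.559 0.206 0.179] [0.893 0.109 0.436] angle 1.1194195800363183 res 0.011125564271445133 yaw 0.12158582330284345
lid max z 0.8159867415846964 0.8159867415846964
rim 431 [0.449 0.1   0.081] [0.626 0.302 0.088]
((536.1798706054688, 204.85101318359375), (162.62269592285156, 198.79061889648438), 5.000067234039307)
tongue [0.515 0.201 0.229] [0.425 0.009 0.2  ] [0.54  0.231 0.816]
brass 595 [ 0.545 -0.178  0.04 ] ((508.1411437988281, -96.85072326660156), (66.82626342773438, 261.9849548339844), 23.87348175048828)
```

View pics/lock0.png

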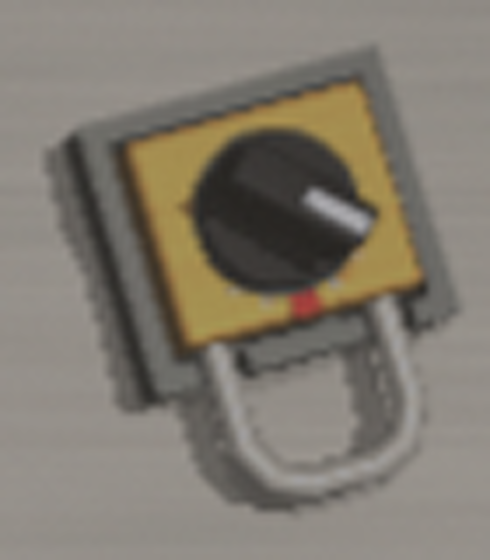

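The lock lies at about (0.545, -0.178) with yaw ≈ 0.30. Its pointer sits about 45° counter-clockwise of the red mark, so the dial is probably at 0.4. I'll refit the lid plane and start moving toward the box.

```bash
python3 - <<'E'
from h import *
np.set_printoptions(precision=3,suppress=True)
im=cv2.cvtColor(cv2.imread("pics/top0.png"),cv2.COLOR_BGR2RGB); P=np.load("P.npy"); I=im.astype(int); v,u=np.mgrid[:384,:512]
blue=(I[...,2]>I[...,0]*2)&(I[...,2]>60)&(u<188)&(v>128)&(v<188)
m=blue&(P[...,2]>.11)&(P[...,2]<.4); L=P[m]
for _ in range(6):
    c=L.mean(0); n=np.linalg.svd(L-c,full_matrices=0)[2][2]; n*=np.sign(n[2]); L=L[abs((L-c)@n)<.004]
print(len(L),c,n,"angle",np.arccos(n[2]),"yaw",np.arctan2(n[1],n[0]),"zmax",L[:,2].max(),"x@zmax",L[L[:,2].argmax()])
a=P[m]; print("bottle?",[P[y,x] for x,y in((95,12),(105,40),(158,30))])
E
python3 -m handwheel '[[[0,0,-40,0,0,0,0],[0,0,-40,0,0,0,0],[0,0,-30,0,0,0,0],[30,-27,0,0,0,0,0],[30,-27,0,0,0,0,0]]]'
for i in 1 2 3; do python3 -m handwheel '[[[30,-27,0,0,0,0,0],[30,-27,0,0,0,0,0],[30,-27,0,0,0,0,0],[30,-27,0,0,0,0,0],[30,-27,0,0,0,0,0]]]'; done
```

```text
5375 [0.565 0.206 0.17 ] [0.729 0.059 0.682] angle 0.8201855032176468 yaw 0.08121826776235068 zmax 0.22308045558062906 x@zmax [0.521 0.149 0.223]
bottle? [array([0.846, 0.267, 0.121]), array([0.83 , 0.271, 0.05 ]), array([0.861, 0.172, 0.034])]
clock: 1.52
tool_pos: [0.2185, -0.533, 0.3452]
ee_rot: [0.004, 0.99, 0.141, 0.001]
ft_force: [0.5, 1.0, -1.2]
opening: 0.301
grip_force: 0.0
clock: 1.93
tool_pos: [0.325, -0.3574, 0.3415]
ee_rot: [0.0, 0.99, 0.142, 0.0]
ft_force: [1.8, 0.0, 0.2]
opening: 0.0
grip_force: 0.0
clock: 2.35
tool_pos: [0.4309, -0.1854, 0.3417]
ee_rot: [0.0, 0.99, 0.142, 0.0]
ft_force: [1.1, -0.3, -0.2]
opening: 0.005
grip_force: 0.0
clock: 2.77
tool_pos: [0.5368, -0.0134, 0.3416]
ee_rot: [0.0, 0.99, 0.143, 0.0]
ft_force: [0.2, -0.5, -1.0]
opening: -0.0
grip_force: 0.0
```

```bash
python3 -m handwheel '[[[20,-39.5,0,0,0,0,0],[20,-36,0,0,0,0,0],[20,-36,0,0,0,0,0],[20,-36,0,0,0,0,0],[18,-36,0,0,0,0,0]]]'
python3 -m handwheel '[[[0,-10,25,0,0,0,0],[0,0,30,0,0,0,0],[0,0,30,0,0,0,0],[0,0,25,0,0,0,0],[0,0,5,0,0,0,0]]]'
python3 - <<'E'
from h import *
im,d=get_image("wrist"); save("w1.png",im)
print(readout.get_obs()["ft_force"], readout.get_obs()["tool_pos"])
E
```

```text
clock: 3.18
tool_pos: [0.5782, 0.1879, 0.3414]
ee_rot: [0.0, 0.99, 0.143, 0.0]
ft_force: [0.4, -0.2, -0.2]
opening: 0.0
grip_force: 0.0
clock: 3.6
tool_pos: [0.5715, 0.1948, 0.2201]
ee_rot: [0.0, 0.99, 0.143, -0.005]
ft_force: [-1.3, -0.5, -1.3]
opening: 0.001
grip_force: 0.0
[ 0.19565048  0.00159677 -0.94667528] [0.57223022 0.19473565 0.22156407]
```

View pics/w1.png

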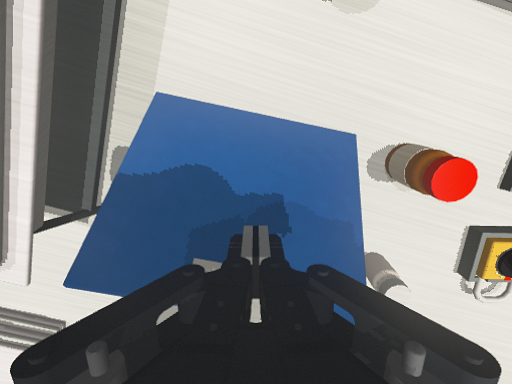

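```bash
python3 -m handwheel '[[[-6.4,-2,10.5,0,0,0,0],[-6.4,-2,10.5,0,0,0,0],[-6.4,-2,10.5,0,0,0,0],[-6,-2,7,0,0,0,0],[-6,-2,7,0,0,0,0]]]'
python3 -m handwheel '[[[-6,-2,7,0,0,0,0],[-5,-1.5,8,0,0,0,0],[-5,-1.5,8,0,0,0,0],[-5,-1.5,8,0,0,0,0],[-3,-1,9,0,0,0,0]]]'
python3 -m handwheel '[[[-3,-1,9,0,0,0,0],[-3,-1,9,0,0,0,0],[-1,0,9,0,0,0,0],[-1,0,9,0,0,0,0],[0,0,5,0,0,0,0]]]'
```

```text
clock: 4.07
tool_pos: [0.5426, 0.1958, 0.1814]
ee_rot: [0.0, 0.99, 0.142, 0.001]
ft_force: [1.3, -2.0, 1.0]
opening: -0.001
grip_force: 0.9
clock: 4.48
tool_pos: [0.5165, 0.1965, 0.1401]
ee_rot: [-0.0, 0.99, 0.142, -0.0]
ft_force: [0.1, -1.0, 1.1]
opening: 0.001
grip_force: 0.7
clock: 4.9
tool_pos: [0.5078, 0.1961, 0.0979]
ee_rot: [-0.0, 0.99, 0.142, -0.001]
ft_force: [-0.4, 1.0, 1.1]
opening: -0.003
grip_force: 0.6
```

```bash
python3 -m handwheel '[[[0,0,4,0,0,0,0],[0,0,3,0,0,0,0],[0,0,1,0,0,0,0],[0,0,1,0,0,0,0],[0,0,1,0,0,0,0]]]'
python3 -m handwheel '[[[0,0,1,0,0,0,0],[0,0,1,0,0,0,0],[0,0,0,0,0,0,0],[0,0,0,0,0,0,0]]]'
```

```text
clock: 5.32
tool_pos: [0.5088, 0.1961, 0.0914]
ee_rot: [0.0, 0.99, 0.142, -0.001]
ft_force: [-7.6, -1.8, 15.3]
opening: -0.0
grip_force: 7.5
clock: 5.65
tool_pos: [0.5088, 0.1961, 0.0914]
ee_rot: [0.0, 0.99, 0.143, -0.001]
ft_force: [-9.9, -2.2, 19.1]
opening: -0.0
grip_force: 9.6
```

```bash
python3 -m handwheel '[[[0,0,-10,0,0,0,0],[0,0,-35,0,0,0,0],[0,0,-40,0,0,0,0],[0,0,-40,0,0,0,0],[0,0,-10,0,0,0,0]]]'
for i in 1 2; do python3 -m handwheel '[[[-14.3,35,0,0,0,0,0.6],[-14.3,35,0,0,0,0,0.6],[-14.3,35,0,0,0,0,0.6],[-14.3,35,0,0,0,0,0.6],[-14.3,35,0,0,0,0,0.6]]]'; done
python3 -m handwheel '[[[0,0,0,0,0,0,0.6],[0,0,0,0,0,0,0.6]]]'
cat > look.py <<'E'
from h import *
import sys
np.set_printoptions(precision=3,suppress=True)
T=tool(); im,d=get_image("wrist"); save(sys.argv[1],im); print(T)
Z=dict(dial_grip=.055,lock_center=.034,shackle_bow=.02,hasp_eye=.115)
for n in sys.argv[2:]:
    for r in place_of("wrist",n)[:2]:
        if r["conf"]>.25: print(n,round(r["conf"],2),np.round(r["location"]),"z-plane",at_z("wrist",r["location"],Z[n],T),"depth",at_d("wrist",r["location"],d,T))
# lid height check from top camera
E
python3 look.py w2.png dial_grip lock_center shackle_bow
python3 - <<'E'
from h import *
im,d=get_image("top"); 
for q in ((0.46,0.15,.092),(0.46,0.26,.092),(.6,.2,.092)):
    p=project("top",np.array(q)); print(q,at_d("top",p,d))
E
```

```text
clock: 6.07
tool_pos: [0.5138, 0.1973, 0.2313]
ee_rot: [-0.001, 0.99, 0.142, 0.007]
ft_force: [1.5, -0.5, 1.7]
opening: -0.002
grip_force: 0.0
clock: 6.48
tool_pos: [0.4898, 0.0065, 0.2232]
ee_rot: [0.0, 0.99, 0.143, 0.001]
ft_force: [0.6, 0.3, -0.7]
opening: 0.6
grip_force: 0.0
clock: 6.9
tool_pos: [0.4704, -0.1821, 0.2232]
ee_rot: [0.001, 0.99, 0.142, 0.001]
ft_force: [0.5, 1.0, 0.8]
opening: 0.598
grip_force: 0.0
clock: 7.07
tool_pos: [0.4705, -0.1821, 0.223]
ee_rot: [0.0, 0.99, 0.14, 0.001]
ft_force: [0.6, 0.9, -1.0]
opening: 0.599
grip_force: 0.0
[[ 0.961  0.278  0.001  0.47 ]
 [ 0.278 -0.961 -0.    -0.182]
 [ 0.001  0.001 -1.     0.223]
 [ 0.     0.     0.     1.   ]]
dial_grip 0.75 [277. 110.] z-plane [ 0.547 -0.185  0.055] depth [ 0.547 -0.184  0.066]
dial_grip 0.63 [181. 263.] z-plane [ 0.329 -0.121  0.055] depth [ 0.473 -0.148  0.266]
lock_center 0.97 [275. 109.] z-plane [ 0.548 -0.183  0.034] depth [ 0.548 -0.181  0.067]
lock_center 0.72 [185. 251.] z-plane [ 0.335 -0.12   0.034] depth [ 0.467 -0.146  0.248]
shackle_bow 0.74 [271. 170.] z-plane [ 0.474 -0.202  0.02 ] depth [ 0.475 -0.202  0.025]
shackle_bow 0.73 [228. 224.] z-plane [ 0.384 -0.167  0.02 ] depth [ 0.383 -0.167  0.019]
(0.46, 0.15, 0.092) [0.46006209 0.15024637 0.09073125]
(0.46, 0.26, 0.092) [0.45998019 0.25985985 0.09240492]
(0.6, 0.2, 0.092) [0.60025386 0.2002758  0.09095233]
```

View pics/w2.png

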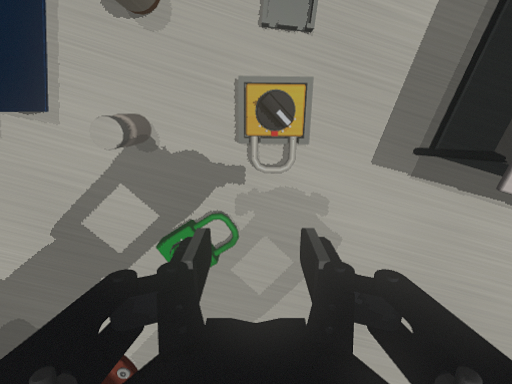

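```bash
python3 -m handwheel '[[[37,12,0,0,0,0,0.5],[36.4,11.3,0,0,0,0,0.5],[0,0,0,0,0,-0.115,0.5],[0,0,0,0,0,-0.115,0.5],[0,0,0,0,0,-0.115,0.5]]]'
python3 -m handwheel '[[[0,0,20,0,0,-0.115,0.5],[0,0,20,0,0,-0.115,0.5],[0,0,20,0,0,-0.115,0.5],[0,0,20,0,0,-0.115,0.5],[0,0,0,0,0,0,0.5]]]'
python3 look.py w3.png dial_grip; python3 - <<'E'
from h import *
i=cv2.imread("pics/w3.png"); cv2.imwrite("pics/w3c.png",i[130:370,150:400])
print(np.arctan2(tool()[1,0],tool()[0,0]), project("wrist",np.array([.547,-.184,.066])))
E
```

```text
clock: 7.73
tool_pos: [0.5483, -0.18, 0.2221]
ee_rot: [-0.0, 0.949, 0.314, -0.0]
ft_force: [0.4, 0.3, -0.5]
opening: 0.497
grip_force: 0.0
clock: 8.15
tool_pos: [0.5443, -0.1786, 0.1379]
ee_rot: [-0.004, 0.854, 0.521, -0.003]
ft_force: [-1.4, -0.2, -1.1]
opening: 0.501
grip_force: 0.0
[[ 0.458  0.889 -0.008  0.544]
 [ 0.889 -0.458  0.004 -0.179]
 [-0.    -0.009 -1.     0.138]
 [ 0.     0.     0.     1.   ]]
dial_grip 0.63 [ 27. 243.] z-plane [ 0.333 -0.121  0.055] depth [ 0.338 -0.121  0.059]
dial_grip 0.57 [262. 200.] z-plane [ 0.548 -0.183  0.055] depth [ 0.55  -0.18   0.067]
1.0896082045286937 [257.49052576 202.93074676]
```

View pics/w3c.png

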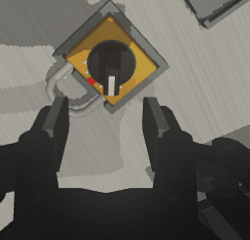

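```bash
python3 -m handwheel '[[[-2,5.5,0,0,0,0,0.5],[0,0,25,0,0,0,0.5],[0,0,25,0,0,0,0.5],[0,0,25,0,0,0,0.5],[0,0,17,0,0,0,0.5]]]'
python3 -m handwheel '[[[0,0,0,0,0,0,0.5],[0,0,0,0,0,0,0.5],[0,0,0,0,0,0,0.5]]]'
```

```text
clock: 8.67
tool_pos: [0.5525, -0.1864, 0.0509]
ee_rot: [0.001, 0.855, 0.518, 0.001]
ft_force: [0.2, 0.7, -0.5]
opening: 0.501
grip_force: 0.0
clock: 8.92
tool_pos: [0.5535, -0.1869, 0.0532]
ee_rot: [0.002, 0.855, 0.519, 0.001]
ft_force: [0.5, -0.2, -0.7]
opening: 0.498
grip_force: 0.0
```

```bash
python3 -m handwheel '[[[0.5,-6.5,8,0,0,0,0.5],[0,0,0,0,0,0,0.5],[0,0,0,0,0,0,0.3],[0,0,0,0,0,0,0.1],[0,0,0,0,0,0,0]]]' 30
python3 -m handwheel '[[[0,0,0,0,0,0,0],[0,0,0,0,0,0,0],[0,0,0,0,0,0,0]]]'
```

```text
clock: 9.33
tool_pos: [0.5466, -0.1828, 0.0435]
ee_rot: [0.001, 0.855, 0.519, 0.001]
ft_force: [1.0, 0.4, 1.5]
opening: 0.159
grip_force: 33.5
clock: 9.58
tool_pos: [0.5466, -0.1828, 0.0435]
ee_rot: [0.001, 0.855, 0.519, 0.0]
ft_force: [0.3, 0.9, 2.4]
opening: 0.153
grip_force: 33.8
```

```bash
python3 -m handwheel '[[[0,0,0,0,0,0.1,0],[0,0,0,0,0,0.1,0],[0,0,0,0,0,0.1,0],[0,0,0,0,0,0.1,0],[0,0,0,0,0,0.1,0]]]'
python3 -m handwheel '[[[0,0,0,0,0,0.1,0],[0,0,0,0,0,0.1,0],[0,0,0,0,0,0.1,0],[0,0,0,0,0,0,0],[0,0,0,0,0,0,0]]]'
python3 -c "
from h import *
print(readout.get_obs()['torque'],np.arctan2(tool()[1,0],tool()[0,0]))"
```

```text
clock: 10.0
tool_pos: [0.5468, -0.1835, 0.0435]
ee_rot: [0.001, 0.957, 0.289, 0.001]
ft_force: [-0.0, -2.4, 2.0]
opening: 0.155
grip_force: 33.7
clock: 10.42
tool_pos: [0.5466, -0.183, 0.0435]
ee_rot: [0.0, 0.989, 0.146, 0.001]
ft_force: [0.4, -0.7, 3.9]
opening: 0.153
grip_force: 34.0
[-0.0878382  -0.10527954 -0.12177684] 0.29296906222833613
```

```bash
python3 -m handwheel '[[[0,0,0,0,0,0,0.5],[0,0,0,0,0,0,0.5],[0,0,0,0,0,0,0.5],[0,0,-30,0,0,0,0.5],[0,0,-40,0,0,0,0.3]]]'
python3 -m handwheel '[[[-35,0,-40,0,0,0,0.3],[-38,0,-10,0,0,0,0.3],[0,0,0,0,0,0,0.3],[0,0,0,0,0,0,0.3]]]'
python3 look.py w4.png dial_grip shackle_bow lock_center; python3 - <<'E'
import cv2
i=cv2.imread("pics/w4.png"); cv2.imwrite("pics/w4c.png",cv2.resize(i[40:220,180:360],None,fx=3,fy=3))
E
```

```text
clock: 10.83
tool_pos: [0.5411, -0.1803, 0.1079]
ee_rot: [-0.004, 0.989, 0.145, -0.005]
ft_force: [0.6, 0.3, -1.2]
opening: 0.375
grip_force: 0.0
clock: 11.17
tool_pos: [0.4821, -0.2014, 0.1546]
ee_rot: [0.0, 0.99, 0.144, 0.0]
ft_force: [0.8, 0.6, -0.3]
opening: 0.296
grip_force: 0.0
[[ 0.958  0.285  0.001  0.482]
 [ 0.285 -0.958 -0.    -0.201]
 [ 0.001  0.    -1.     0.155]
 [ 0.     0.     0.     1.   ]]
dial_grip 0.65 [255. 119.] z-plane [ 0.545 -0.182  0.055] depth [ 0.545 -0.182  0.066]
dial_grip 0.58 [146. 300.] z-plane [ 0.333 -0.124  0.055] depth [ 0.481 -0.162  0.219]
shackle_bow 0.84 [204. 255.] z-plane [ 0.38  -0.169  0.02 ] depth [ 0.481 -0.175  0.182]
shackle_bow 0.61 [255. 188.] z-plane [ 0.475 -0.203  0.02 ] depth [ 0.476 -0.202  0.024]
lock_center 0.86 [260. 117.] z-plane [ 0.548 -0.186  0.034] depth [ 0.548 -0.185  0.065]
lock_center 0.63 [253. 113.] z-plane [ 0.549 -0.178  0.034] depth [ 0.549 -0.179  0.066]
```

View pics/w4c.png

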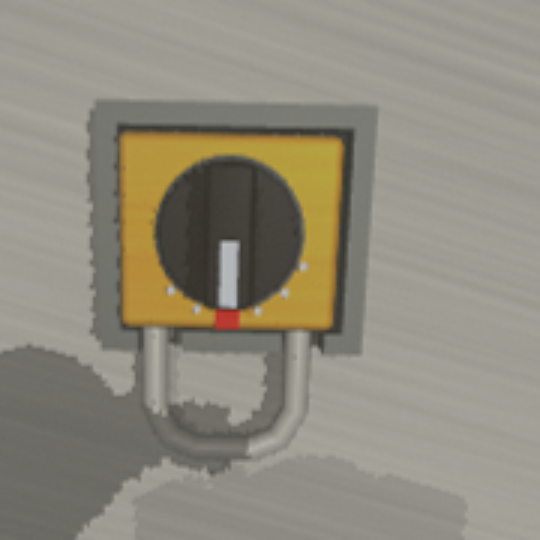

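```bash
for i in 1 2; do python3 -m handwheel '[[[0,0,0,0,0,-0.12,0.3],[0,0,0,0,0,-0.12,0.3],[0,0,0,0,0,-0.12,0.3],[0,0,0,0,0,-0.12,0.3],[0,0,0,0,0,-0.12,0.3]]]'; done
python3 -m handwheel '[[[0,0,0,0,0,-0.12,0.3],[0,0,0,0,0,-0.12,0.3],[0,0,0,0,0,-0.12,0.3],[0,0,35,0,0,-0.01,0.3],[0,0,35,0,0,0,0.3]]]'
python3 -m handwheel '[[[0,0,0,0,0,0,0.3],[0,0,0,0,0,0,0.3],[0,0,0,0,0,0,0.3]]]'
python3 - <<'E'
from h import *
T=tool(); print(T.round(4)); print("tool delta mm",(T[:3,:3].T@(np.array([.475,-.203,.008])-T[:3,3])*1000).round(1),"yaw",np.arctan2(T[1,0],T[0,0]))
E
```

```text
clock: 11.78
tool_pos: [0.4835, -0.2007, 0.1529]
ee_rot: [-0.001, 0.901, 0.434, -0.001]
ft_force: [0.2, -0.1, -0.2]
opening: 0.296
grip_force: 0.0
clock: 12.2
tool_pos: [0.4835, -0.2006, 0.1529]
ee_rot: [-0.001, 0.732, 0.681, -0.0]
ft_force: [-0.9, 0.7, 0.2]
opening: 0.301
grip_force: 0.0
clock: 12.62
tool_pos: [0.4865, -0.2023, 0.0853]
ee_rot: [0.003, 0.597, 0.802, 0.0]
ft_force: [-0.1, -0.2, -1.2]
opening: 0.303
grip_force: 0.0
clock: 12.87
tool_pos: [0.4839, -0.2013, 0.0846]
ee_rot: [-0.0, 0.597, 0.802, 0.0]
ft_force: [0.5, -0.2, 0.6]
opening: 0.3
grip_force: 0.0
[[-2.865e-01  9.581e-01  0.000e+00  4.839e-01]
 [ 9.581e-01  2.865e-01  1.000e-04 -2.013e-01]
 [ 1.000e-04  1.000e-04 -1.000e+00  8.460e-02]
 [ 0.000e+00  0.000e+00  0.000e+00  1.000e+00]]
tool delta mm [ 0.9 -9.1 76.6] yaw 1.8614116605902438
```

```bash
python3 -m handwheel '[[[1,-9,0,0,0,0,0.3],[0,0,10,0,0,0,0.3],[0,0,20,0,0,0,0.3],[0,0,15,0,0,0,0.3],[0,0,12,0,0,0,0.3]]]'
python3 -m handwheel '[[[0,0,8,0,0,0,0.3],[0,0,8,0,0,0,0.3],[0,0,4,0,0,0,0.3],[0,0,0,0,0,0,0.3]]]'
```

```text
clock: 13.28
tool_pos: [0.4744, -0.2032, 0.0271]
ee_rot: [0.001, 0.598, 0.802, 0.0]
ft_force: [0.8, 0.2, 0.6]
opening: 0.297
grip_force: 0.0
clock: 13.62
tool_pos: [0.4739, -0.2027, 0.0065]
ee_rot: [-0.001, 0.598, 0.802, -0.0]
ft_force: [-0.1, -0.2, -0.0]
opening: 0.303
grip_force: 0.0
```

```bash
python3 -m handwheel '[[[0,0,0,0,0,0,0.1],[0,0,0,0,0,0,0],[0,0,0,0,0,0,0],[0,0,0,0,0,0,0],[0,0,0,0,0,0,0]]]' 25
python3 -m handwheel '[[[0,-4,0,0,0,0,0],[0,-4,0,0,0,0,0],[0,-4,0,0,0,0,0],[0,-4,0,0,0,0,0],[0,0,0,0,0,0,0]]]'
python3 -m handwheel '[[[0,-3,0,0,0,0,0],[0,-2,0,0,0,0,0],[0,-2,0,0,0,0,0],[0,0,0,0,0,0,0]]]'
```

```text
clock: 14.03
tool_pos: [0.4748, -0.2034, 0.0077]
ee_rot: [0.001, 0.598, 0.802, 0.0]
ft_force: [0.3, -1.7, -0.0]
opening: 0.092
grip_force: 23.7
clock: 14.45
tool_pos: [0.4584, -0.2078, 0.0074]
ee_rot: [0.0, 0.598, 0.802, -0.0]
ft_force: [0.9, 0.0, 0.9]
opening: 0.094
grip_force: 24.1
clock: 14.78
tool_pos: [0.452, -0.2096, 0.0073]
ee_rot: [0.0, 0.598, 0.802, -0.0]
ft_force: [1.0, -0.6, 1.2]
opening: 0.094
grip_force: 24.1
```

```bash
python3 -m handwheel '[[[0,-1,0,0,0,0,0],[0,-1,0,0,0,0,0],[0,-1,0,0,0,0,0],[0,0,0,0,0,0,0]]]'
python3 -m handwheel '[[[0,-1,0,0,0,0,0],[0,-1,0,0,0,0,0],[0,-1,0,0,0,0,0],[0,0,0,0,0,0,0]]]'
```

```text
clock: 15.12
tool_pos: [0.4508, -0.21, 0.0075]
ee_rot: [0.001, 0.598, 0.801, 0.001]
ft_force: [4.7, 2.6, 0.5]
opening: 0.096
grip_force: 23.9
clock: 15.45
tool_pos: [0.4507, -0.2101, 0.0078]
ee_rot: [0.003, 0.599, 0.801, 0.003]
ft_force: [13.9, 8.2, -3.5]
opening: 0.096
grip_force: 23.5
```

```bash
python3 -m handwheel '[[[0,4,0,0,0,0,0],[0,0,0,0,0,0,0.3],[0,0,0,0,0,0,0.3],[0,0,0,0,0,0,0.3],[0,0,-20,0,0,0,0.3]]]'
python3 -m handwheel '[[[0,0,-40,0,0,0,0.4],[0,0,-40,0,0,0,0.6],[0,0,-40,0,0,0,0.8],[0,0,0,0,0,0.12,1],[0,0,0,0,0,0.12,1]]]'
for i in 1 2; do python3 -m handwheel '[[[0,0,0,0,0,0.12,1],[0,0,0,0,0,0.12,1],[0,0,0,0,0,0.12,1],[0,0,0,0,0,0.12,1],[0,0,0,0,0,0.12,1]]]'; done
python3 -m handwheel '[[[0,0,0,0,0,0.12,1],[0,0,0,0,0,0.01,1],[0,0,0,0,0,0,1]]]'
python3 look.py w5.png dial_grip shackle_bow lock_center; python3 - <<'E'
from h import *
im=cv2.imread("pics/w5.png"); hsv=cv2.cvtColor(im,cv2.COLOR_BGR2HSV)
m=cv2.inRange(hsv,(18,120,60),(32,255,255)); n,l,s,c=cv2.connectedComponentsWithStats(m); k=1+s[1:,4].argmax()
ys,xs=np.where(l==k); pts=np.array([at_z("wrist",(x,y),.034)[:2] for x,y in zip(xs,ys)],np.float32)*1000
print("case rect mm",cv2.minAreaRect(pts),"yaw",np.arctan2(tool()[1,0],tool()[0,0]))
cv2.imwrite("pics/w5c.png",cv2.resize(im[20:260,150:380],None,fx=2.4,fy=2.4))
E
```

```text
clock: 15.87
tool_pos: [0.4458, -0.2078, 0.0233]
ee_rot: [-0.005, 0.598, 0.802, -0.001]
ft_force: [-0.8, -0.4, -0.7]
opening: 0.3
grip_force: 0.0
clock: 16.28
tool_pos: [0.4519, -0.2117, 0.1508]
ee_rot: [0.003, 0.691, 0.723, 0.0]
ft_force: [-0.8, 0.4, -0.3]
opening: 0.942
grip_force: 0.0
clock: 16.7
tool_pos: [0.4491, -0.2099, 0.1465]
ee_rot: [-0.001, 0.874, 0.486, -0.001]
ft_force: [0.2, 0.3, -0.2]
opening: 1.002
grip_force: 0.0
clock: 17.12
tool_pos: [0.4491, -0.2099, 0.1464]
ee_rot: [-0.001, 0.979, 0.206, -0.001]
ft_force: [0.4, 0.2, -0.1]
opening: 0.996
grip_force: 0.0
clock: 17.37
tool_pos: [0.4495, -0.21, 0.1466]
ee_rot: [-0.0, 0.989, 0.146, -0.001]
ft_force: [0.8, -0.8, 0.2]
opening: 0.997
grip_force: 0.0
[[ 0.957  0.289 -0.001  0.449]
 [ 0.289 -0.957  0.001 -0.21 ]
 [-0.001 -0.001 -1.     0.147]
 [ 0.     0.     0.     1.   ]]
dial_grip 0.84 [255.  80.] z-plane [ 0.542 -0.181  0.055] depth [ 0.541 -0.181  0.067]
shackle_bow 0.92 [253. 181.] z-plane [ 0.451 -0.207  0.02 ] depth [ 0.452 -0.206  0.024]
shackle_bow 0.8 [203. 229.] z-plane [ 0.383 -0.17   0.02 ] depth [ 0.382 -0.17   0.017]
lock_center 0.78 [150. 262.] z-plane [ 0.336 -0.125  0.034] depth [ 0.447 -0.163  0.188]
lock_center 0.67 [256.  80.] z-plane [ 0.543 -0.181  0.034] depth [ 0.54  -0.182  0.067]Traceback (most recent call last):
  File "<stdin>", line 4, in <module>
  File "h.py", line 16, in at_z
    o,d=ray(name,px,T); return o+d*(z-o[2])/d[2]
        ~~~^^^^^^^^^^^
  File "h.py", line 12, in ray
    K,D,C=cam(name,T)
          ~~~^^^^^^^^
  File "h.py", line 9, in cam
    C=np.linalg.inv(np.array(m["extrinsics"])) if name!="wrist" else (tool() if T is None else T)@np.array(m["T_tool_cam"])
                                                                      ~~~~^^
  File "h.py", line 5, in tool
    o=readout.get_obs(); q=o["ee_rot"]; T=np.eye(4)
ValueError: time passes only in moves, steps and waits
```

```bash
python3 -m handwheel '[[[31,0,0,0,0,0,1],[31,0,0,0,0,0,1],[31,0,0,0,0,0,1],[0,0,0,0,0,0,1],[0,0,0,0,0,0,1]]]'
python3 - <<'E'
from h import *
T=tool(); print((T[:3,:3].T@(np.array([.538,-.1825,.03])-T[:3,3])*1000).round(1),T[2,:3])
im,d=get_image("wrist"); save("w6.png",im)
for r in place_of("wrist","dial_grip")[:2]: print(r, at_z("wrist",r["location"],.055,T), at_z("wrist",r["location"],.0655,T))
E
```

```text
clock: 17.98
tool_pos: [0.5404, -0.183, 0.147]
ee_rot: [0.0, 0.989, 0.146, -0.0]
ft_force: [-0.1, 0.7, 0.5]
opening: 0.997
grip_force: 0.0
[ -2.1  -1.2 117. ] [-3.28199833e-04  4.72067275e-05 -9.99999945e-01]
{'location': [255.0, 187.4], 'conf': 0.69} [ 0.54564013 -0.18059319  0.055     ] [ 0.54853909 -0.17972314  0.0655    ]
```

View pics/w6.png

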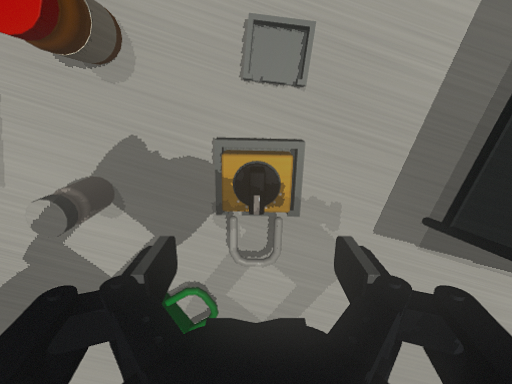

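```bash
python3 -m handwheel '[[[0,-1,30,0,0,0,1],[0,0,35,0,0,0,1],[0,0,30,0,0,0,1],[0,0,15,0,0,0,1],[0,0,0,0,0,0,1]]]'
python3 -m handwheel '[[[0,0,5,0,0,0,1],[0,0,4,0,0,0,1],[0,0,2,0,0,0,1],[0,0,0,0,0,0,1]]]'
python3 -m handwheel '[[[0,0,2,0,0,0,1],[0,0,2,0,0,0,1],[0,0,0,0,0,0,1]]]'
```

```text
clock: 18.5
tool_pos: [0.5337, -0.1809, 0.0324]
ee_rot: [-0.003, 0.989, 0.144, -0.004]
ft_force: [-1.0, 0.7, -0.3]
opening: 1.0
grip_force: 0.0
clock: 18.83
tool_pos: [0.5398, -0.183, 0.0272]
ee_rot: [0.001, 0.989, 0.145, 0.001]
ft_force: [0.3, -0.2, 0.3]
opening: 0.998
grip_force: 0.0
clock: 19.08
tool_pos: [0.5392, -0.1824, 0.0223]
ee_rot: [0.0, 0.989, 0.145, 0.0]
ft_force: [-0.1, 0.5, 0.6]
opening: 0.998
grip_force: 0.0
```

```bash
python3 -m handwheel '[[[0,0,3,0,0,0,1],[0,0,2,0,0,0,1],[0,0,0,0,0,0,1]]]'
python3 -m handwheel '[[[0,0,1,0,0,0,1],[0,0,1,0,0,0,1],[0,0,0,0,0,0,1],[0,0,0,0,0,0,1]]]'
```

```text
clock: 19.33
tool_pos: [0.5387, -0.1822, 0.0165]
ee_rot: [-0.0, 0.989, 0.145, -0.0]
ft_force: [0.5, -0.2, 0.3]
opening: 0.999
grip_force: 0.0
clock: 19.67
tool_pos: [0.5391, -0.1824, 0.0151]
ee_rot: [-0.0, 0.989, 0.145, -0.0]
ft_force: [-0.5, 0.2, 1.1]
opening: 1.001
grip_force: 0.0
```

```bash
python3 -m handwheel '[[[0,0,0,0,0,0,0.85],[0,0,0,0,0,0,0.7],[0,0,0,0,0,0,0.6],[0,0,0,0,0,0,0.6],[0,0,0,0,0,0,0.6]]]' 80
python3 -m handwheel '[[[0,0,0,0,0,0,0.5],[0,0,0,0,0,0,0.5],[0,0,0,0,0,0,0.5]]]'
```

```text
clock: 20.08
tool_pos: [0.5408, -0.184, 0.0173]
ee_rot: [0.001, 0.989, 0.145, 0.001]
ft_force: [-0.8, -1.6, 7.7]
opening: 0.793
grip_force: 95.2
clock: 20.33
tool_pos: [0.5408, -0.184, 0.0174]
ee_rot: [0.001, 0.989, 0.145, 0.001]
ft_force: [-1.4, -2.5, 6.0]
opening: 0.791
grip_force: 95.2
```

```bash
python3 -m handwheel '[[[0,0,-3,0,0,0,0.5],[0,0,-5,0,0,0,0.5],[0,0,-10,0,0,0,0.5],[0,0,-10,0,0,0,0.5],[0,0,0,0,0,0,0.5]]]'
python3 -m handwheel '[[[0,0,-20,0,0,0,0.5],[0,0,-30,0,0,0,0.5],[0,0,-30,0,0,0,0.5],[0,0,-30,0,0,0,0.5],[0,0,-20,0,0,0,0.5]]]'
python3 -m handwheel '[[[0,0,0,0,0,0,0.5],[0,0,0,0,0,0,0.5]]]'
python3 - <<'E'
from h import *
T=tool(); np.set_printoptions(precision=3,suppress=True); print(T, readout.get_obs()["torque"])
im,d=get_image("wrist"); save("w7.png",im)
for n in ("shackle_bow","dial_grip"):
  for r in place_of("wrist",n)[:2]: print(n,r,at_d("wrist",r["location"],d,T))
i,d=get_image("side"); save("s7.png",i)
E
```

```text
clock: 20.75
tool_pos: [0.5396, -0.1825, 0.0443]
ee_rot: [0.0, 0.989, 0.145, 0.001]
ft_force: [0.8, -1.3, -3.4]
opening: 0.791
grip_force: 93.4
clock: 21.17
tool_pos: [0.5392, -0.1819, 0.175]
ee_rot: [-0.0, 0.989, 0.145, 0.0]
ft_force: [0.9, -0.7, -3.7]
opening: 0.79
grip_force: 93.5
clock: 21.33
tool_pos: [0.5392, -0.1821, 0.1733]
ee_rot: [0.0, 0.989, 0.145, 0.0]
ft_force: [-0.3, -0.7, -5.1]
opening: 0.789
grip_force: 93.5
[[ 0.958  0.287  0.001  0.539]
 [ 0.287 -0.958 -0.    -0.182]
 [ 0.001  0.    -1.     0.173]
 [ 0.     0.     0.     1.   ]] [ 0.016 -0.049  0.07 ]
dial_grip {'location': [253.8, 270.9], 'conf': 0.98} [ 0.55  -0.178  0.222]
```

View pics/s7.png

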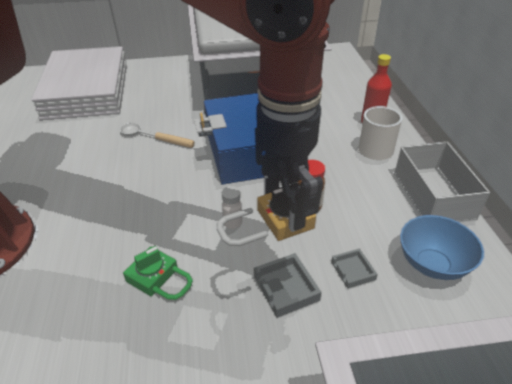

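```bash
python3 -m handwheel '[[[4,-15,0,0,0,0,0.5],[8,-30,0,0,0,0,0.5],[8,-30,0,0,0,0,0.5],[8,-30,0,0,0,0,0.5],[8,-30,0,0,0,0,0.5]]]'
python3 -m handwheel '[[[8,-30,0,0,0,0,0.5],[8,-30,0,0,0,0,0.5],[8,-30,0,0,0,0,0.5],[8,-30,0,0,0,0,0.5],[8,-30,0,0,0,0,0.5]]]'
python3 -m handwheel '[[[8,-30,0,0,0,0,0.5],[8,-30,0,0,0,0,0.5],[8,-30,0,0,0,0,0.5],[7,-17,0,0,0,0,0.5],[0,0,0,0,0,0,0.5]]]'
python3 -m handwheel '[[[0,0,0,0,0,0,0.5],[0,0,0,0,0,0,0.5],[0,0,0,0,0,0,0.5]]]'
python3 - <<'E'
from h import *
np.set_printoptions(precision=3,suppress=True)
im,d=get_image("top"); save("t8.png",im)
for n in ("shackle_bow","hasp_eye","dial_grip"):
  for r in place_of("top",n)[:2]: print(n,r,at_d("top",r["location"],d))
im,d=get_image("side")
cv2.imwrite("pics/s8.png",np.hstack([cv2.imread("pics/t8.png")[150:330,60:260],cv2.cvtColor(im,cv2.COLOR_RGB2BGR)[60:240,150:350]]).repeat(2,0).repeat(2,1))
for n in ("shackle_bow","hasp_eye","dial_grip"):
  for r in place_of("side",n)[:2]: print(n,r,at_d("side",r["location"],d))
E
```

```text
clock: 21.95
tool_pos: [0.5335, -0.0406, 0.1715]
ee_rot: [-0.001, 0.989, 0.145, -0.001]
ft_force: [0.3, 0.4, -4.0]
opening: 0.789
grip_force: 93.4
clock: 22.37
tool_pos: [0.5285, 0.1145, 0.1716]
ee_rot: [-0.0, 0.989, 0.145, -0.001]
ft_force: [0.9, 0.2, -3.7]
opening: 0.789
grip_force: 93.4
clock: 22.78
tool_pos: [0.5277, 0.2281, 0.1718]
ee_rot: [-0.001, 0.989, 0.147, -0.001]
ft_force: [1.0, -1.5, -3.9]
opening: 0.79
grip_force: 93.4
clock: 23.03
tool_pos: [0.5286, 0.2229, 0.1723]
ee_rot: [0.0, 0.99, 0.145, -0.001]
ft_force: [-0.6, 0.6, -4.9]
opening: 0.794
grip_force: 93.4
shackle_bow {'location': [336.4, 272.3], 'conf': 0.72} [ 0.379 -0.176  0.016]
shackle_bow {'location': [115.0, 237.7], 'conf': 0.56} [0.443 0.199 0.177]
hasp_eye {'location': [127.1, 242.9], 'conf': 0.89} [0.436 0.198 0.114]
dial_grip {'location': [308.6, 303.7], 'conf': 0.77} [ 0.327 -0.114  0.059]
dial_grip {'location': [92.0, 176.9], 'conf': 0.75} [0.514 0.191 0.311]
shackle_bow {'location': [189.3, 291.1], 'conf': 0.76} [ 0.387 -0.166 -0.002]
shackle_bow {'location': [200.4, 87.9], 'conf': 0.67} [0.442 0.186 0.18 ]
hasp_eye {'location': [203.7, 112.5], 'conf': 0.87} [0.446 0.382 0.004]
dial_grip {'location': [142.0, 254.3], 'conf': 0.96} [ 0.318 -0.126  0.059]
dial_grip {'location': [243.0, 61.1], 'conf': 0.59} [0.529 0.178 0.232]
```

View pics/s8.png

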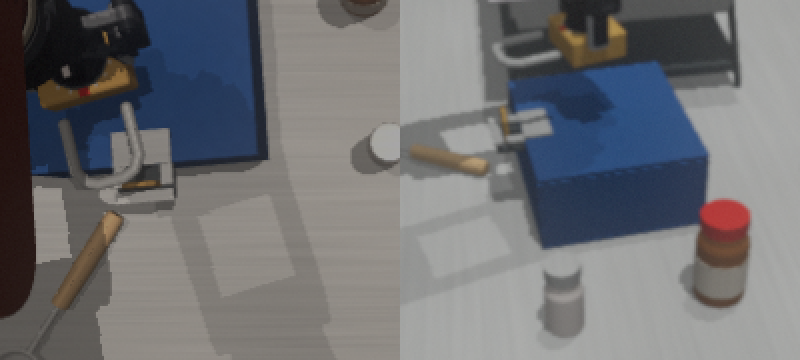

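The bow hangs about 58 mm above the eye and within 7 mm of it horizontally. The lid is shut, the lock is level and the shackle is open, so I'm handing in.

```bash
python3 -c "
from rig import workorder
print(workorder.close_job())"
```

```text
the job is handed in; nothing more can be done
None
```

I handed the job in at about 23 s: the lid is shut, the dial is at the red mark and the shackle is fully open. The padlock is held level in the gripper with its bow about 6 cm above the hasp eye. The jar and shaker were not touched, but the hand-in returned no verdict.

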